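Draw the packing plate from under the cylinder and put it away

TASK

Take the forked packing plate by its upright lug and draw it out towards and between the two stops, from under the engine cylinder and cylinder head, so that both settle onto the bench still stacked, upright and in their place behind the stops; do not lift or topple them. Then lay the plate flat in the one empty pocket of the tray, and let go. Leave the plates already in the tray, the ball-race and the piston where they are.

Things in the scene. Friction and masses are not known exactly. Their poses are not given: they have to be found in the camera images.
- spare_center (a point): Aluminium packing plate to draw out, bottom of the stack: 145 x 44 x 10 mm, 0.16 kg, lying flat on the bench. Its centre, half-way up the 10 mm. x runs along its length: the fork (slot 70 mm long, 14 mm wide) opens at +x and starts under the barrel; the lug stands at the -x end, which sticks out some 70 mm between the stops, on the robot's side. Within 0.04 rad of the stops' x.
- spare_lug (a point): The plate's lug: an upright block at its -x end, on its top face, 30 mm (along the plate's x) x 12 mm (across, along y) x 35 mm high. Its centre, half-way up: 57.5 mm along the plate from spare_center towards -x and 22.5 mm higher; the lug reaches from 10 to 45 mm above the plate's underside, and the plate is 16 mm wide on either side of it.
- stops: Two square posts of slippery white nylon, 40 mm high, fixed to the bench, with steel feet 5 mm high reaching 67 mm either side of the middle. Origin on the bench midway between the posts, in the plane of their rear faces; x points towards the stack. The clear gap is 54 mm: the plate passes towards -x, the barrel is held back. The plate is clear of the stack once its centre is at x below -0.075.
- barrel: Finned aluminium engine cylinder, 80 x 80 x 50 mm, about 0.45 kg, resting on the plate, its front face 0 to 6 mm behind the posts' rear faces. Origin: centre of its underside, z up. It drops 10 mm onto the bench when the plate is gone, tipping back a few degrees on the way.
- head: Finned grey cylinder head, 76 x 76 x 30 mm, 0.3 kg give or take a quarter, lying loose on top of the barrel. Origin: centre of its underside, z up; the top of the stack is 100 mm above the bench at the start.
- pocket1 (a point): Pocket 1 of four in the black plastic tray fixed to the bench; one of the four is empty. Centre of its floor, 6 mm above the bench; x along its length, y across. Pockets are 152 x 50 mm, 8 mm deep (a seated plate stands 2 mm proud), 68 mm apart along y with 18 mm rails between. Plates lie in them with their lugs to -x, though either way round will do.
- pocket2 (a point): Pocket 2 of four in the black plastic tray fixed to the bench; one of the four is empty. Centre of its floor, 6 mm above the bench; x along its length, y across. Pockets are 152 x 50 mm, 8 mm deep (a seated plate stands 2 mm proud), 68 mm apart along y with 18 mm rails between. Plates lie in them with their lugs to -x, though either way round will do.
- pocket3 (a point): Pocket 3 of four in the black plastic tray fixed to the bench; one of the four is empty. Centre of its floor, 6 mm above the bench; x along its length, y across. Pockets are 152 x 50 mm, 8 mm deep (a seated plate stands 2 mm proud), 68 mm apart along y with 18 mm rails between. Plates lie in them with their lugs to -x, though either way round will do.
- pocket4 (a point): Pocket 4 of four in the black plastic tray fixed to the bench; one of the four is empty. Centre of its floor, 6 mm above the bench; x along its length, y across. Pockets are 152 x 50 mm, 8 mm deep (a seated plate stands 2 mm proud), 68 mm apart along y with 18 mm rails between. Plates lie in them with their lugs to -x, though either way round will do.
- stored1_center (a point): One of the three plates already in the tray, each in a pocket of its own; shaped just like the plate to be drawn, lug at its -x end. The plate's centre, half-way up its 10 mm thickness.
- stored2_center (a point): One of the three plates already in the tray, each in a pocket of its own; shaped just like the plate to be drawn, lug at its -x end. The plate's centre, half-way up its 10 mm thickness.
- stored3_center (a point): One of the three plates already in the tray, each in a pocket of its own; shaped just like the plate to be drawn, lug at its -x end. The plate's centre, half-way up its 10 mm thickness.
- bearing_c (a point): Steel ball-race, outer diameter 40 mm, 12 mm high, lying on the bench between stack and tray; its centre, half-way up. To be left alone.
- piston_c (a point): Aluminium piston, diameter 52 mm, 46 mm high, standing on the bench beyond stack and tray; its centre, half-way up. To be left alone.

How it is judged:
On the way:
1. the plate is clear of the stack, and the barrel with the head on it stands upright on the bench behind the stops (x of spare_center in the frame of stops below -0.072 m and height (world z) of barrel below 0.004 m and angle between each of barrel, head's own z axis and vertical below 0.06 rad and horizontal distance between head and barrel below 0.015 m and z of head in the frame of barrel above 0.045 m and distance of barrel from where it was at the start of the episode below 0.03 m), for 0.2 s.
At the end, for the whole second after the job is handed in: The plate lies flat at the bottom of the empty pocket (centre within 7 mm lengthwise and 6 mm across, either way round); the barrel stands upright and at rest on the bench within 30 mm of where it was, with the head on it (within 15 mm of centred, both within 0.06 rad of level) (((x of spare_center in the frame of pocket1 between -0.007 and 0.007 m and y of spare_center in the frame of pocket1 between -0.006 and 0.006 m and z of spare_center in the frame of pocket1 below 0.0075 m and angle between the x axis of spare_center and the x axis of pocket1, either way round below 0.12 rad) or (x of spare_center in the frame of pocket2 between -0.007 and 0.007 m and y of spare_center in the frame of pocket2 between -0.006 and 0.006 m and z of spare_center in the frame of pocket2 below 0.0075 m and angle between the x axis of spare_center and the x axis of pocket2, either way round below 0.12 rad) or (x of spare_center in the frame of pocket3 between -0.007 and 0.007 m and y of spare_center in the frame of pocket3 between -0.006 and 0.006 m and z of spare_center in the frame of pocket3 below 0.0075 m and angle between the x axis of spare_center and the x axis of pocket3, either way round below 0.12 rad) or (x of spare_center in the frame of pocket4 between -0.007 and 0.007 m and y of spare_center in the frame of pocket4 between -0.006 and 0.006 m and z of spare_center in the frame of pocket4 below 0.0075 m and angle between the x axis of spare_center and the x axis of pocket4, either way round below 0.12 rad)) and height (world z) of barrel below 0.004 m and angle between each of barrel, head's own z axis and vertical below 0.06 rad and horizontal distance between head and barrel below 0.015 m and z of head in the frame of barrel above 0.045 m and distance of barrel from where it was at the start of the episode below 0.03 m and linear speed of barrel below 0.02 m/s); the robot touches nothing.
It fails at once if the barrel or the head is toppled (tilted over 0.3 rad) (angle between any of barrel, head's own z axis and vertical above 0.3 rad).
It fails at once if the barrel is lifted over 15 mm, or the head lifted off it (height (world z) of barrel above 0.025 m or z of head in the frame of barrel above 0.065 m).
It fails at once if a plate already in the tray is moved by more than 10 mm (distance of any of stored1_center, stored2_center, stored3_center from where it was at the start of the episode above 0.01 m).
It fails at once if the ball-race or the piston is moved by more than 30 mm (distance of any of bearing_c, piston_c from where it was at the start of the episode above 0.03 m).
It also fails if it takes over 48 s, if anything falls off the work surface, if the arm or the gripper's body presses on something with over 40 N, if the wrist force passes 120 N, or if a joint passes its speed limit or range.

ROBOT

A 6-joint arm with a two-finger parallel gripper is mounted at the origin on the work surface. World frame = base frame: x ahead of the robot, y to its left, z up, the work surface at z = 0. Lengths are in m, angles in rad, forces in N, time in s.
With the tool pointing down it reaches from about 0.35 to 1 m from the base axis. Payload 7.1 kg.
Tool frame: the origin (TCP) lies between the finger pads; the fingertips stand 22 mm ahead of it and the grasp point (between the pads) lies 3 mm ahead of it; z points along the fingers, y is the line along which they close (so a half turn about z gives the same grasp; the last joint's range is limited). The gripper opens to 85 mm and grips with 20 to 120 N. Pads are 22 mm wide; open, the fingers measure 114 mm over their backs; the gripper's body (76 mm by 85 mm) begins 54 mm behind the grasp point. The pads swing forward as they close: fully open they stand 13 mm farther back than shut.
Start: joints at [1.21, 0.423, 1.63, -0, 1.089, -0.019], TCP at [0.209, 0.589, 0.253] pointing down, gripper open.
Joint ranges: [-3, 3], [-0.9, 2.11], [0.09, 2.58], [-1.31, 4.45], [0.11, 2.69], [-2.54, 2.54]. Speed limits (rad/s): [2.39, 2.39, 3.01, 3.14, 3.14, 3.14].

INTERFACE

Orientations are given as a rotation vector (axis times angle).
In Python, from rig import manip gives the robot as it stands. The module is installed in compiled form; this text tells all that it offers. Calls block until the motion is done:
- manip.move_to(position, orientation): joint-space move of the TCP to a pose.
- manip.servo_line(position, orientation=None, rate=0.15): straight line of the TCP; orientation=None keeps the orientation; rate is the mean speed in m/s.
- manip.set_joints(angles): joint-space move.
- manip.command_gripper(opening, f_grip=None): finger opening in m; f_grip is the grip in N (None keeps the last); returns when the fingers have stopped.
- manip.hold(seconds).
- manip.solve_ik(position, orientation): joint angles nearest the present ones, or None.
- manip.camera(name): name is "scene" or "top" or "wrist"; returns a dict with "image" (384x512x3 uint8, red, green, blue), "fx", "fy", "cx", "cy" (pixels), "cam_to_world" (4x4, takes a point from camera to world coordinates); the wrist camera has in their place "mount" (4x4, takes a point from camera to tool coordinates, whose origin is the TCP and whose axes are the flange's). Camera axes: x right, y down, z forward; pixel columns grow to the right and rows downward; lengths in m; the calibration is good to about 2 mm. A picture is of the moment at which its call begins: read the wrist's pose just before it. There is no depth.
A pose or a line that the arm cannot do raises manip.IKError and nothing moves.
- manip.sign_off(): hands the job in; it is judged then, once.
Readings, each from a call of its own:
- manip.get_time(): time.
- manip.get_joint_positions(): joint angles.
- manip.get_joint_vel(): joint speeds.
- manip.get_tau(): joint torques, N m.
- manip.get_position(): TCP position.
- manip.get_ee_rot(): TCP orientation.
- manip.get_contact_force(): force on the tool from outside, world axes, zero at the start.
- manip.get_torque(): the same for the moment, N m.
- manip.get_width(): finger opening in m.
- manip.get_grip_force(): force on a finger pad.
Only numpy, scipy, OpenCV 4.12 (cv2) and the standard library are available. Lean on these libraries where they do the work, as an engineer would, in place of code of your own. Each camera call takes 0.05 s, during which the arm holds its last target. There are 200 camera calls.

## Working session

There is one attempt and no reset: what is moved stays moved. The work goes in short steps, each a Python script; the robot and the scene stay as the last script left them, time stands still between calls to the robot, and variables do not carry over. Pictures are saved under pics/ and viewed, at most 10 in all, crops included, and the job is handed in when it is done.

```bash
mkdir -p pics
python3 - <<'E'
from rig import manip
import cv2,numpy as np
for n in("scene","top"):
    c=manip.camera(n); cv2.imwrite(f"pics/{n}0.png",c["image"][:,:,::-1])
    print(n,c["fx"],c["fy"],c["cx"],c["cy"]);print(np.round(c["cam_to_world"],4))
c=manip.camera("wrist");print(c["fx"],c["mount"]);print(manip.get_ee_rot(),manip.get_time())
E
```

```text
scene 374.3609132160479 374.3609132160479 256.38199825052925 190.00241570295594
[[ 0.8188  0.4439 -0.364   0.867 ]
 [ 0.574  -0.6265  0.5272 -0.4396]
 [ 0.006  -0.6407 -0.7678  0.6241]
 [ 0.      0.      0.      1.    ]]
top 371.4580117864629 371.4580117864629 252.36357183955585 188.24591141532818
[[-5.270e-02 -9.770e-01  2.064e-01  4.227e-01]
 [-9.986e-01  5.160e-02 -1.060e-02 -4.180e-02]
 [-3.000e-04 -2.067e-01 -9.784e-01  9.453e-01]
 [ 0.000e+00  0.000e+00  0.000e+00  1.000e+00]]
300.7776092588326 [[ 7.11824577e-04 -9.58553596e-01 -2.84911385e-01  7.28931203e-02]
 [ 9.99999423e-01  9.11441157e-04 -5.68039887e-04  6.97247351e-04]
 [ 8.04176639e-04 -2.84910816e-01  9.58553692e-01 -1.21075201e-01]
 [ 0.00000000e+00  0.00000000e+00  0.00000000e+00  1.00000000e+00]]
[-5.34238157e-01 -3.09560339e+00  1.76695200e-03] 0.15
```

View pics/top0.png

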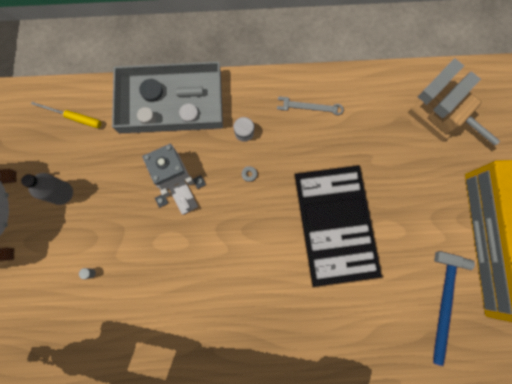

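View pics/scene0.png

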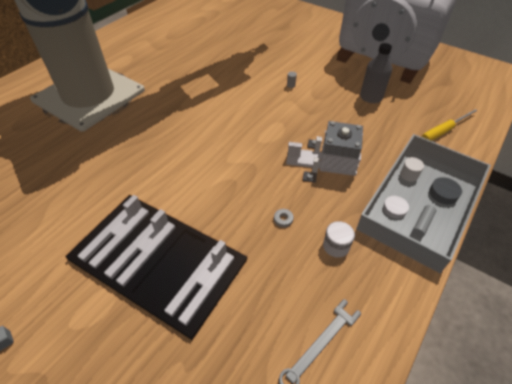

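Top view: the stack is at about (165,165), its plate and lug reach towards (187,205), the stops are near (160,200) and (199,182), the race is at (249,174), and the empty pocket is the second row at about (337,216). The scene view agrees. Next: a rough position, then close looks.

```bash
cat > h.py <<'E'
from rig import manip
import numpy as np, cv2
from scipy.spatial.transform import Rotation as R
def ray(uv,K,T,z):
    fx,fy,cx,cy=K; d=T[:3,:3]@np.array([(uv[0]-cx)/fx,(uv[1]-cy)/fy,1.]); o=T[:3,3]
    return o+d*(z-o[2])/d[2]
def orient(yaw):  # tool z down, tool x at yaw in the world
    c,s=np.cos(yaw),np.sin(yaw)
    return R.from_matrix(np.array([[c,s,0],[s,-c,0],[0,0,-1]])).as_rotvec()
def wrist(name):
    T=np.eye(4);T[:3,3]=manip.get_position();T[:3,:3]=R.from_rotvec(manip.get_ee_rot()).as_matrix()
    c=manip.camera("wrist");T=T@c["mount"];K=[c[k] for k in("fx","fy","cx","cy")]
    cv2.imwrite(f"pics/{name}.png",c["image"][:,:,::-1]);np.savez(f"pics/{name}.npz",T=T,K=K)
    return c["image"],K,T
def load(name):
    d=np.load(f"pics/{name}.npz");return d["K"],d["T"]
E
python3 - <<'E'
from h import *
c=manip.camera("top");K=[c[k] for k in("fx","fy","cx","cy")];T=c["cam_to_world"]
p=lambda u,v,z:ray((u,v),K,T,z)[:2]
print("R0",R.from_rotvec(manip.get_ee_rot()).as_matrix().round(2))
s=p(160,200,.04),p(199,182,.04);print("stops",s)
d=s[1]-s[0];n=np.array([-d[1],d[0]]);yaw=np.arctan2(n[1],n[0]);print("yaw",yaw)
end=p(187,210,.01);print("end",end)
cor=[p(*q,.014) for q in((295,173),(359,166),(381,277),(313,285))];print("tray",cor,np.mean(cor,0))
pk=p(337,215,.006);print("pocket",pk)
E
```

```text
R0 [[-0.94  0.34 -0.  ]
 [ 0.34  0.94 -0.  ]
 [ 0.   -0.   -1.  ]]
stops (array([0.59608642, 0.17824303]), array([0.63669216, 0.08081139]))
yaw 0.3948717982772609
end [0.57236696 0.11701981]
tray [array([ 0.65361394, -0.1640248 ]), array([ 0.66353226, -0.33130301]), array([ 0.38170587, -0.35351755]), array([ 0.37159578, -0.18626354])] [ 0.51761196 -0.25877723]
pocket [ 0.54001856 -0.26341947]
```

Run:
```python
from h import *
y=0.395; n=np.array([np.cos(y),np.sin(y)])
p=np.array([.572,.117])+.015*n
manip.move_to([*p,.22],orient(y+np.pi))
wrist("w1");print(manip.get_time(),manip.get_joint_positions())
```

```text
2.4 [ 1.87905420e-01  4.24114990e-01  1.71565180e+00  1.36037388e-04
  1.00166344e+00 -1.77881173e+00]
```

View pics/w1.png

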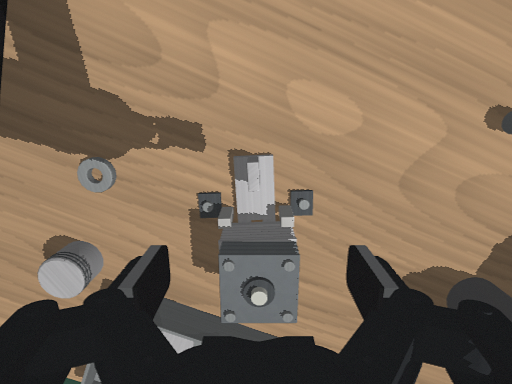

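The picture shows the plate's end at about (254,155), the lug near (254,176), the posts at (225,216) and (287,216), and the head at (259,287). I'll enlarge the plate region.

```bash
python3 -c "
import cv2;i=cv2.imread('pics/w1.png')[140:265,185:325];cv2.imwrite('pics/w1c.png',cv2.resize(i,None,fx=4.7,fy=4.7,interpolation=cv2.INTER_CUBIC))"
```

```text
(no output)
```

View pics/w1c.png

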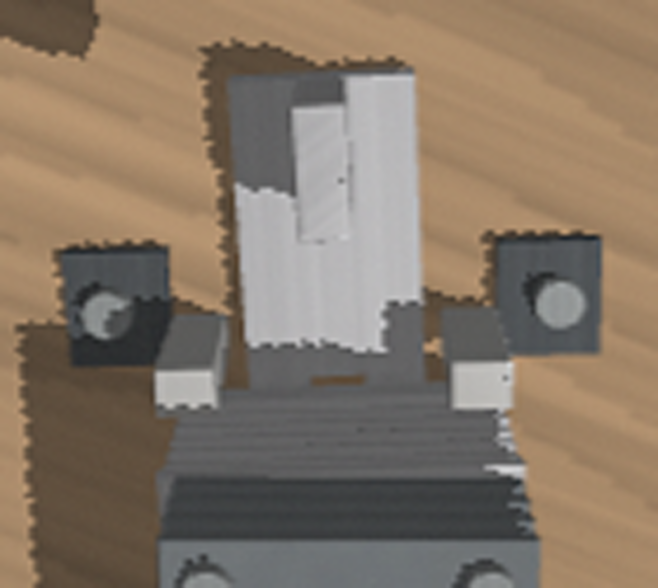

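Crop pixels: lug top (292,106)-(344,104)-(352,240)-(302,242); plate edges left (229,78)-(248,348) and right (412,72)-(425,385); posts' rear top edge along row 408, inner edges at 215 and 453.

Run:
```python
from h import *
K,T=load("w1")
f=lambda u,v,z:ray((u/4.7+185-.4,v/4.7+140-.4),K,T,z)[:2]
a=[f(*q,.045) for q in((292,106),(344,104),(352,240),(302,242))]
lug=np.mean(a,0);print("lug",lug,"sizes",[np.linalg.norm(a[i]-a[i-1]) for i in range(4)])
an=lambda d:np.arctan2(d[1],d[0])
print("lugyaw",an(a[3]-a[0]),an(a[2]-a[1]))
L=f(229,78,.01),f(248,348,.01);Rr=f(412,72,.01),f(425,385,.01)
print("plate yaw",an(L[1]-L[0]),an(Rr[1]-Rr[0]),"width",np.linalg.norm(L[0]-Rr[0]))
e=(L[0]+Rr[0])/2;print("end mid",e)
pl,pr=f(215,408,.04),f(453,408,.04);d=pl-pr;ys=an(d)-np.pi/2;m=(pl+pr)/2
ol,orr=f(157,408,.04),f(512,408,.04);ys2=an(ol-orr)-np.pi/2
print("gap",np.linalg.norm(d),"stop yaw",ys,ys2,"mid",m,(ol+orr)/2)
n=np.array([np.cos(ys),np.sin(ys)]);t=np.array([-n[1],n[0]])
print("lug in stops",(lug-m)@n,(lug-m)@t,"end",(e-m)@n,(e-m)@t)
```

```text
lug [0.58432634 0.11859998] sizes [np.float64(0.029998919556586106), np.float64(0.011020078097155715), np.float64(0.0299656905151015), np.float64(0.010897909584523214)]
lugyaw 0.45852387837507314 0.45447025767880356
plate yaw 0.4431722046773975 0.4513099196146623 width 0.04309176419948293
end mid [0.5702197  0.11163571]
gap 0.05460185460812289 stop yaw -2.744809408957252 -2.7448094089572526 mid [0.63528697 0.14242044] [0.63524393 0.14252317]
lug in stops 0.05620694043975613 0.0022759026300373762 end 0.0719089854555088 0.0032475543145604156
```

Run:
```python
from h import *
y=0.447; n=np.array([np.cos(y),np.sin(y),0]);o=orient(y+np.pi)
p=np.array([.5843,.1186,.036])
manip.command_gripper(.045,60)
manip.move_to(p+[0,0,.06],o)
manip.servo_line(p,o,.08);print("f0",np.round(manip.get_contact_force(),1))
manip.command_gripper(0.0,70);print("w",manip.get_width(),"grip",manip.get_grip_force(),np.round(manip.get_contact_force(),1))
for k in (.01,.03,.05,.07,.085,.1):
    manip.servo_line(p-n*k,o,.05);print(k,np.round(manip.get_contact_force(),1),manip.get_width())
manip.hold(.5)
wrist("w2");print(manip.get_time(),manip.get_position())
```

```text
f0 [-0.6 -0.3 -0.2]
w 0.010725866784065239 grip 69.15886044502258 [-1.1 -1.4  5.4]
0.01 [ 4.9 -0.1  2.3] 0.01106362899889357
0.03 [4.8 2.2 2.7] 0.010942369198879727
0.05 [3.8 0.5 6.2] 0.01139702581767088
0.07 [1.4 0.1 8.6] 0.010720820996919716
0.085 [ 0.3 -0.9  9.9] 0.010702527029778423
0.1 [ 1.8 -0.4  9.8] 0.010607018055964893
8.1917 [0.49446152 0.07527872 0.03664302]
```

View pics/w2.png

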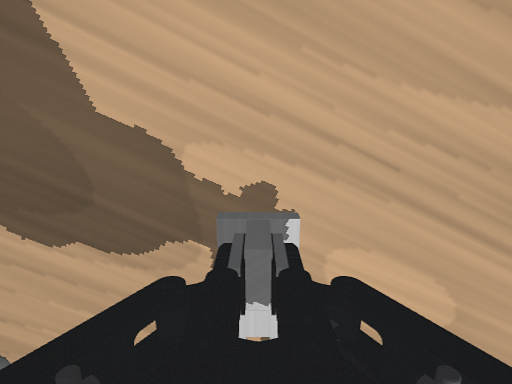

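The wrist view shows the lug gripped (258,260) and the plate's end square in the gripper. Now I check the stack with the fixed cameras.

Run:
```python
from h import *
a=manip.camera("scene")["image"][100:210,260:400];b=manip.camera("top")["image"][130:240,120:260]
cv2.imwrite("pics/s2.png",cv2.resize(np.hstack([a,b]),None,fx=2.8,fy=2.8,interpolation=cv2.INTER_CUBIC)[:,:,::-1])
```

```text
(no output)
```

View pics/s2.png

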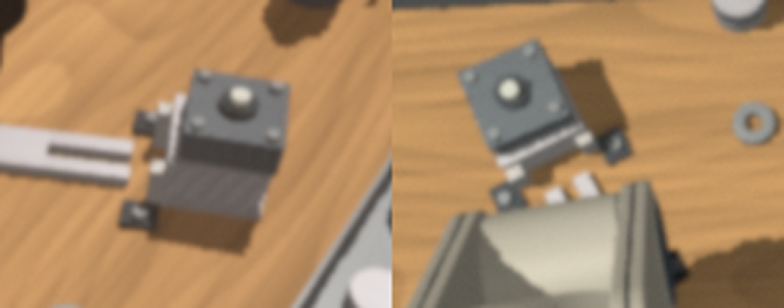

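The stack has dropped behind the posts and is upright, and the plate is clear of it. I carry the plate over the tray and look.

Run:
```python
from h import *
K,T=load("w2"); 
R2=orient(.447+np.pi);p=manip.get_position();M=R.from_rotvec(manip.get_ee_rot()).as_matrix()
for q in((217,219),(299,219)): print("end in tool",(M.T@(ray(q,K,T,.0103)-p)).round(4))
manip.servo_line(p+[0,0,.03],None,.1);manip.servo_line(p+[0,0,.16],None,.2)
y=-1.50;lug=np.array([.5515,-.256])-.0575*np.array([np.cos(y),np.sin(y)])
manip.move_to([*lug,.24],orient(y+np.pi));manip.hold(.2)
wrist("w3");print(manip.get_time(),manip.get_position(),manip.get_width())
```

```text
end in tool [ 0.0151 -0.0206  0.0263]
end in tool [0.0151 0.0224 0.0263]
11.1083 [ 0.54750586 -0.19791045  0.23989205] 0.010638768568339447
```

View pics/w3.png

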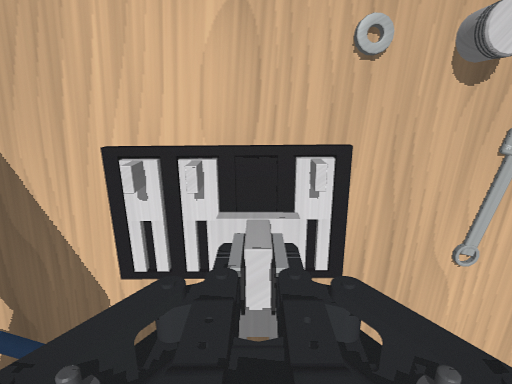

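The tray's outer corners are at about (104,148), (352,145), (344,277) and (122,278). The empty pocket is the third column, (236..278), and the held plate's end is at row 215. I fit the tray edges.

Run:
```python
from h import *
K,T=load("w3");g=cv2.cvtColor(cv2.imread("pics/w3.png"),cv2.COLOR_BGR2GRAY).astype(float)
def edge(lines,lo,hi,horiz):
    P=[]
    for l in lines:
        s=g[l,lo:hi] if horiz else g[lo:hi,l]
        d=np.abs(np.diff(s));k=d.argmax();w=d[max(0,k-1):k+2];k=(w@np.arange(max(0,k-1),k+2))/w.sum()+lo+.5
        P.append((k,l) if horiz else (l,k))
    return np.array(P)
W=lambda P,z:np.array([ray(q,K,T,z)[:2] for q in P])
def fit(P,z):
    vx,vy,x,y=cv2.fitLine(W(P,z).astype(np.float32),cv2.DIST_HUBER,0,.001,.001).ravel();return np.array([x,y]),np.array([vx,vy])
z=.014
top=fit(edge(range(115,345,5),138,154,0),z);bot=fit(edge(range(126,160,4),268,290,0),z)
lef=fit(edge(range(160,265,5),96,124,1),z);rig=fit(edge(range(160,265,5),338,358,1),z)
for n,l in zip("top bot lef rig".split(),(top,bot,lef,rig)):print(n,l[0],np.arctan2(l[1][1],l[1][0]))
d=lef[1]+rig[1]*np.sign(lef[1]@rig[1]);d/=np.linalg.norm(d);d*=np.sign(-d[1]);y=np.arctan2(d[1],d[0]);print("yaw",y)
t=np.array([-d[1],d[0]])  # pocket y
ct=(lef[0]@t+rig[0]@t)/2;print("width",abs(lef[0]@t-rig[0]@t))
# top/bottom at mid column
def at(l): k=(ct-l[0]@t)/(l[1]@t);return (l[0]+k*l[1])@d
print("length",at(bot)-at(top)); cd=(at(bot)+at(top))/2
c=cd*d+ct*t;print("tray centre",c)
s=np.sign((rig[0]-lef[0])@t);pk=c+s*.034*t;print("pocket",pk)
# stored plates, lateral, at tray frame (expect s*-102,-34,+102)
for lo,hi in((112,172),(172,228),(286,345)):
    r=[W([(q[0],q[1])],.016)[0] for q in edge([195,200,205,210],lo,lo+17,1)];rr=[W([(q[0],q[1])],.016)[0] for q in edge([195,200,205,210],hi-20,hi,1)]
    print("stored y mm",1e3*s*((np.mean(r,0)+np.mean(rr,0))/2@t-ct),"width",1e3*abs((np.mean(r,0)-np.mean(rr,0))@t))
r=edge(range(163,205,4),228,245,1);rr=edge(range(163,205,4),270,287,1)
print("pocket floor/lip px",np.median(r[:,0]),np.median(rr[:,0]),1e3*s*(W(r,.006).mean(0)@t-ct),1e3*s*(W(rr,.006).mean(0)@t-ct))
```

```text
Traceback (most recent call last):
ValueError: matmul: Input operand 1 has a mismatch in its core dimension 0, with gufunc signature (n?,k),(k,m?)->(n?,m?) (size 3 is different from 2)
```

```bash
cat > m.py <<'E'
from h import *
K,T=load("w3");g=cv2.cvtColor(cv2.imread("pics/w3.png"),cv2.COLOR_BGR2GRAY).astype(float)
def edge(lines,lo,hi,horiz):
    P=[]
    for l in lines:
        s=g[l,lo:hi] if horiz else g[lo:hi,l]
        k=np.abs(np.diff(s)).argmax()+lo+.5
        P.append((k,l) if horiz else (l,k))
    return np.array(P)
W=lambda P,z:np.array([ray(q,K,T,z)[:2] for q in P])
def fit(P,z):
    vx,vy,x,y=cv2.fitLine(W(P,z).astype(np.float32),cv2.DIST_HUBER,0,.001,.001).ravel();return np.array([x,y]),np.array([vx,vy])
z=.014
top=fit(edge(range(115,345,5),138,154,0),z);bot=fit(edge(range(126,160,4),268,290,0),z)
lef=fit(edge(range(160,265,5),96,124,1),z);rig=fit(edge(range(160,265,5),338,358,1),z)
for n,l in zip("top bot lef rig".split(),(top,bot,lef,rig)):print(n,l[0],np.arctan2(l[1][1],l[1][0]))
d=lef[1]+rig[1]*np.sign(lef[1]@rig[1]);d/=np.linalg.norm(d);d*=np.sign(-d[1]);y=np.arctan2(d[1],d[0]);print("yaw",y)
t=np.array([-d[1],d[0]])
ct=(lef[0]@t+rig[0]@t)/2;print("width",abs(lef[0]@t-rig[0]@t))
def at(l): k=(ct-l[0]@t)/(l[1]@t);return (l[0]+k*l[1])@d
print("length",at(bot)-at(top)); cd=(at(bot)+at(top))/2
c=cd*d+ct*t;print("tray centre",c)
s=np.sign((rig[0]-lef[0])@t);pk=c+s*.034*t;print("pocket",pk)
for lo,hi in((112,172),(172,228),(286,345)):
    ro=range(200,212,3);r=W(edge(ro,lo,lo+17,1),.016).mean(0);rr=W(edge(ro,hi-20,hi,1),.016).mean(0)
    print("stored y mm",1e3*s*((r+rr)/2@t-ct),"width",1e3*abs((r-rr)@t))
r=edge(range(163,205,4),228,245,1);rr=edge(range(163,205,4),270,287,1)
print("pocket floor edges",np.median(r[:,0]),np.median(rr[:,0]),1e3*s*(W(r,.006).mean(0)@t-ct),1e3*s*(W(rr,.006).mean(0)@t-ct))
tf=edge(range(240,276,4),150,165,0);print("pocket end",W(tf,.006).mean(0)@d-cd)
E
python3 m.py
```

```text
top [ 0.5127098  -0.17076877] 0.0812197
bot [ 0.4064234  -0.35164237] 0.16707578
lef [ 0.3783951  -0.26468435] 1.4576354
rig [ 0.660047   -0.24200276] -1.4910823
yaw -1.5875198
width 0.2812332
length 0.1627408
tray centre [ 0.5192522  -0.25148448]
pocket [ 0.55324745 -0.25205305]
stored y mm -107.23423642299834 width 43.91835349189054
stored y mm -38.94927256577335 width 45.12162742258241
stored y mm 97.3280835231235 width 44.52538085488124
pocket floor edges 234.5 275.5 1.9370194266888907 51.64326898395488
pocket end -0.06819015509364018
```

```bash
sed -i 's/^t=np.array.*/y=-1.490;d=np.array([np.cos(y),np.sin(y)]);t=np.array([-d[1],d[0]])/; s/^ct=.*/ct=rig[0]@t-np.sign((rig[0]-lef[0])@t)*.141/; s/^lef=fit(/bot=fit(edge(range(126,160,4),272,284,0),z);lef=fit(/' m.py
cat >> m.py <<'E'
print("from top edge: pocket along d",at(top)+.084,"floor end+76",W(tf,.006).mean(0)@d+.076)
for lo,hi in((116,166),(178,224),(292,338)):
    q=edge(range(lo+9,hi-9,3),150,164,0);print("stored end+72.5",W(q,.016).mean(0)@d+.0725)
print("d,t axes",d,t,"ct",ct,"s",s,"lef left",1e3*s*(lef[0]@t-ct), "bot",bot[0]@d)
E
python3 m.py | tail -14
```

```text
yaw -1.5875198
length 0.18273245233014745
tray centre [ 0.52019083 -0.26182822]
pocket [ 0.55407992 -0.25908414]
stored y mm -106.85067709544921 width 44.095189592352284
stored y mm -38.29076560306327 width 45.30330854021567
stored y mm 98.53530772416596 width 44.70466113472163
pocket floor edges 234.5 275.5 5.111424993662572 55.017853637783446
pocket end -0.07594363172398
from top edge: pocket along d 0.2955916442544112 floor end+76 0.3030142386955049
stored end+72.5 0.29890471675071467
stored end+72.5 0.29920292548179184
stored end+72.5 0.29811120932303786
d,t axes [ 0.08070845 -0.99673775] [0.99673775 0.08070845] ct 0.4973620908158779 s 1.0 lef left -141.56366228498274 bot 0.3859113308635068
```

```bash
cat > n.py <<'E'
from h import *
K,T=load("w3");g=cv2.cvtColor(cv2.imread("pics/w3.png"),cv2.COLOR_BGR2GRAY).astype(int)
y=-1.490;d=np.array([np.cos(y),np.sin(y)])
D=lambda u,v,z:round(ray((u,v),K,T,z)[:2]@d,4)
for u in(128,137,160,188,328,338,340): print(u,g[258:288,u])
for v in(269,271,273,275,277,279):print(v,D(137,v,.014),D(137,v,.016),D(338,v,.014))
for u in(250,260,270): print(u,g[144:164,u])
for v in(153,155,157): print(v,D(260,v,.014))
E
python3 n.py
```

```text
128 [ 37  37  37  38  36  37  38  38  37  35  38  37  37  38  38  39  37  35
  36  36  46 120 190 185 185 184 184 183 184 182]
137 [204 205 207 206 205 208 208 209 210 211 211 213 214 164  19  35  37  38
  37  32  44 117 182 177 178 176 178 177 177 176]
160 [204 205 205 206 206 205 207 207 208 208 209 212 213 110  24  37  37  38
  36  38  41  40  42  41  42  45  43  43  42  40]
188 [210 211 212 210 210 211 209 210 210 210 210 212 212 116  28  38  37  35
  39  33  64 181 174 171 172 176 177  22  28  31]
328 [ 97  97  97  66  68  68  40  36  38  37  12  20  22  32  38  36  39  36
  33  52 138 164 160 159 160 163 164  21  31  30]
338 [34 36 39 36 36 37 35 36 38 38 35 34 38 37 38 38 36 38 39 41 44 44 41 42
 42 43 42 43 42 43]
340 [38 35 37 36 37 37 37 36 38 37 35 37 37 38 36 35 37 36 43 42 43 44 40 43
 41 40 39 42 41 41]
269 0.3712 0.37 0.3732
271 0.3741 0.3729 0.3761
273 0.377 0.3758 0.379
275 0.38 0.3788 0.382
277 0.383 0.3817 0.385
279 0.3859 0.3847 0.388
250 [159  32  31  40  42  41  40  40  38  41  42  29  28  29  42  37  41  39
  37  39]
260 [176  17  35  41  40  39  38  38  39  40  39  28  27  42  40  39  40  41
  40  38]
270 [162  19  36  39  44  37  40  41  39  41  39  29  23  30  40  40  41  40
  39  37]
153 0.2214
155 0.2237
157 0.226
```

Run:
```python
from h import *
y=-1.490;d=np.array([np.cos(y),np.sin(y)]);t=np.array([-d[1],d[0]]);o=orient(y+np.pi)
p=(.2995-.0574)*d+(.5274-.0009)*t;print(p)
manip.servo_line([*p,.12],o,.12);manip.servo_line([*p,.062],o,.06);manip.hold(.2)
f0=np.array(manip.get_contact_force());print(f0.round(1),manip.get_time())
for z in(.056,.053,.050,.048,.046,.0445,.0435,.043):
    manip.servo_line([*p,z],o,.03);f=np.array(manip.get_contact_force())-f0;print(z,f.round(1),np.round(manip.get_torque(),2),manip.get_position()[2].round(4))
    if f[2]>10:break
wrist("w4");print(manip.get_time())
```

```text
[ 0.54432194 -0.19881721]
[ 0.1  0.4 -2.1] 13.575
0.056 [ 0.  -0.4  0.2] [ 0.05 -0.04 -0.05] 0.0557
0.053 [-0.1 -0.6  1.3] [ 0.07  0.02 -0.01] 0.0528
0.05 [-0.4 -1.   0.4] [ 0.08 -0.05 -0.02] 0.0498
0.048 [0.3 0.  0.6] [ 0.04 -0.01  0.02] 0.0479
0.046 [-0.6 -0.1  0.8] [0.07 0.03 0.05] 0.0459
0.0445 [-0.2 -0.6  0.5] [ 0.08 -0.   -0.01] 0.0444
0.0435 [-0.4 -0.9  0.7] [ 0.05 -0.   -0.02] 0.0435
0.043 [-0.9 -1.1  0.6] [ 0.06 -0.    0.02] 0.043
15.725
```

View pics/w4.png

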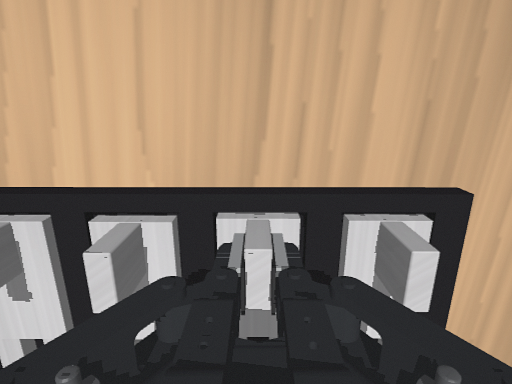

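The plate's end (217–300, row 214) sits inside the pocket, aligned with its neighbours. I lower it the last millimetre, release and retreat.

Run:
```python
from h import *
p=np.array(manip.get_position());f0=np.array(manip.get_contact_force())
for z in(.042,.0412,.0405):
    manip.servo_line([p[0],p[1],z],None,.02);f=np.array(manip.get_contact_force())-f0;print(z,f.round(1))
    if f[2]>4:break
manip.command_gripper(.035);p=np.array(manip.get_position())
manip.servo_line([p[0],p[1],.1],None,.08);manip.servo_line([p[0],p[1],.24],None,.2)
manip.hold(.3);wrist("w5")
a=manip.camera("scene")["image"][100:210,260:400];b=cv2.imread("pics/w5.png")[100:320,60:400,::-1]
cv2.imwrite("pics/s5.png",np.hstack([cv2.resize(b,None,fx=1.4,fy=1.4),cv2.resize(a,(308,308),interpolation=cv2.INTER_CUBIC)])[:,:,::-1]);print(manip.get_time())
```

```text
0.042 [-1.   0.1  7.6]
18.4583
```

View pics/s5.png

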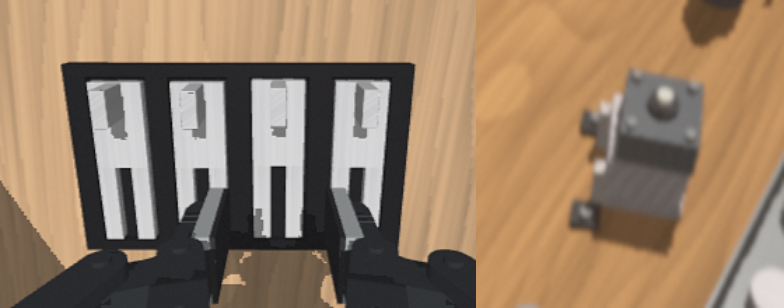

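The plate lies in the third column level with its neighbours, and the stack stands upright behind the posts.

```bash
python3 -c "
from rig import manip
print(manip.sign_off())"
```

```text
the job is handed in; nothing more can be done
None
```

I drew the plate out, laid it in the empty pocket and let go, with the stack upright behind the stops; the job is handed in at about 18.5 s, and no verdict was returned.

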